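# Index the revolving bin and fetch the pear-shaped gourd

### The arm

A 7-joint arm with a two-finger parallel gripper is mounted at the origin on a cart in front of the work surface, level with it; the furniture and walls round the work are solid. World frame = base frame: x ahead of the robot, y to its left, z up, the work surface at z = 0. Lengths are in m, angles in rad, forces in N, time in s.
With the tool pointing down it reaches from about 0.35 to 0.9 m from the base axis. Payload 8.1 kg.
Tool frame: the origin (TCP) lies midway between the tips of the shut fingers; the grasp point (between the pads) lies 19 mm behind it (robot.grasp_offset is the distance from the TCP to the grasp point, in m); z points along the fingers, y is the direction in which the jaws open and shut (so a half turn about z gives the same grasp; the last joint's range is limited). The gripper opens to 85 mm and grips with 20 to 120 N. Pads are 22 mm wide; open, the fingers measure 114 mm over their backs; the gripper's body (76 mm by 85 mm) begins 54 mm behind the grasp point. The pads swing forward as they close: fully open they stand 13 mm farther back than shut.
Start: joints at [1.239, 0.434, 0.025, 1.573, -0.012, 1.134, -0.075], TCP at [0.142, -0.609, 0.231] pointing down, gripper open.
Joint ranges: [-2.62, 2.62], [-0.44, 2.09], [-1.27, 1.32], [0.08, 2.57], [-1.32, 4.46], [0.12, 2], [-2.74, 2.74]. Speed limits (rad/s): [2.22, 2.22, 3.01, 3.01, 3.14, 3.14, 3.14].

### API

Orientations are given as a rotation vector (axis times angle).
In Python, from station import robot, snapshot gives the robot as it stands.
- The arm moves only by the tool carry_out, never from a script. Its argument "plan" is a list of rows, each a list of 3 entries, a list of its own where there are three numbers: the turn, a rotation vector about the tool's x, y, z in rad, then the shift along the tool's x, y, z in m, then the finger opening in m, from 0 to 0.0854. In form: [[[ax, ay, az], [x, y, z], jaw], ...]. A call has 1 to 12 rows; each row is the pose to reach, as a shift and turn from the pose measured when the call began, along the tool's axes at that moment; what a row does not reach only later rows make up. A row lasts 1/12 s, in which the tool goes at most 41.7 mm and 7.16 degrees, less where a joint would pass 70% of its speed; a pose out of reach is approached as far as the arm can. A call with a gripper value outside its range is refused whole. The fingers move at their own pace and stop on an object; "squeeze" is the grip in N (left out, the last holds). Time passes only in rows, so rows that repeat a pose let the fingers close. It gives the time, the measured TCP pose, the force and the opening at its end, in the units of the state.
- robot.observe(): the state, without advancing time (a new reading comes with each control period).
- snapshot(name): name is "scene" or "top" or "wrist"; returns a dict with "color" (384x512x3 uint8, red, green, blue), "fx", "fy", "cx", "cy" (pixels), "dist_coeffs" ([k1, k2, p1, p2, k3] as OpenCV has them; the pictures are not rectified), "camera_from_world" (4x4, takes a point from world to camera coordinates). Camera axes: x right, y up, looking along -z (the intrinsics and any distortion apply to the point x, -y, -z); pixel columns grow to the right and rows downward; lengths in m; the calibration is good to about 2 mm. A picture is of the moment at which its call begins. There is no depth.
- robot.finish_job(): hands the job in, once; it reports no verdict.
The state is a dict: "t": time; "qpos": joint angles; "joint_vel": joint speeds; "joint_efforts": joint torques, N m; "ee_pos": TCP position; "tool_rot": TCP orientation; "wrist_force": force on the tool from outside, world axes, zero at the start; "torque": the same for the moment, N m; "gripper_width": finger opening in m.
Only numpy, scipy, OpenCV 4.12 (cv2) and the standard library are available. Lean on these libraries where they do the work, as an engineer would, in place of code of your own. Each camera call takes 0.05 s, during which the arm holds its last target.

### The job

The next piece to be decorated is the small pear-shaped gourd with the narrow neck, somewhere in the lower tier of the revolving bin. Push the bin round, without flinging it, until the gourd's bay faces the robot and the bin has clicked into its index position there; then take the gourd out between the tiers and stand it upright, wholly on the cork top of the low round work rest. Leave everything else in its bay or in its place, and leave the bin clicked into an index position.

Things in the scene. Friction and masses are not known exactly. Their poses are not given: they have to be found in the camera images.
- bin_foot: Fixed foot of a grey sheet-metal revolving parts bin with two tiers, 270 mm across, 213 mm high. Origin: on the turning axis, at worktop height; z up. Its own -x direction is the bin's front, which points at the robot within about 0.35 rad. Six equal 60-degree bays a tier. On the axis: a sleeve of radius 15 mm with a nut reaching 213 mm.
- lower_floor (a point): Centre of the lower tier's floor, on the axis, 38 mm above the worktop. Round pan of radius 135 mm, its outer lip 54 mm above the worktop. Six upright radial sheet dividers (3 mm, rolled edges 5 mm) run from the sleeve to radius 132 mm; their tops are 85 mm above the worktop. The upper tier overhangs the inner part, so a bay is reached from its outer side, with the hand tilted.
- upper_floor (a point): Centre of the upper tier's floor, on the axis, 158 mm above the worktop; turns with the lower tier. Pan radius 80 mm, underside 155 mm, lip 171 mm above the worktop. Its six radial dividers stand straight above the lower ones, out to radius 77 mm, tops at 193 mm: push on these, from inside a bay. Two loose caps lie near its sleeve; beyond radius 55 mm it is empty.
- bin_rotor (a joint): Angle of both tiers, rad, positive counter-clockwise from above, endless; starts at 0. Centre of bay k: angle pi + value + k*pi/3 in the foot's frame; dividers halfway between. A spring roller clicks into a star wheel at every multiple of pi/3. Pushing it off takes up to 0.3 N m (5 N at radius 66 mm); more if pushed fast; past about 0.75 rad it pulls itself on into the next position.
- bin_front (a point): Fixed point where the centre of the lower bay at the front stands: 100 mm from the axis towards the front, at the lower floor's height (38 mm).
- bay0 (a point): Centre of the floor of lower bay 0, 100 mm from the axis; turns with the tiers.
- bay1 (a point): Centre of the floor of lower bay 1, 100 mm from the axis; turns with the tiers.
- bay2 (a point): Centre of the floor of lower bay 2, 100 mm from the axis; turns with the tiers.
- bay3 (a point): Centre of the floor of lower bay 3, 100 mm from the axis; turns with the tiers.
- bay4 (a point): Centre of the floor of lower bay 4, 100 mm from the axis; turns with the tiers.
- bay5 (a point): Centre of the floor of lower bay 5, 100 mm from the axis; turns with the tiers.
- pear_gourd: The gourd to fetch: small dried brown gourd, pear-shaped with a narrow neck, 52 mm in diameter at its widest (10 to 18 mm above its base), tapering above like a cone (42 mm wide at 30 mm, 32 at 40), so grip it low; 75 mm tall, 20 to 50 g. Origin: centre of its underside; z up along its neck. It stands loose in a lower bay near radius 100 mm, in any bay except the front one.
- work_rest: Low round turned wooden work rest with a flat cork top, standing loose on the worktop to the left in front of the bin. Origin: centre of its underside. Top radius 42 mm, 22 mm above the worktop; foot radius 46 mm; 0.45 kg.
- rest_top (a point): Centre of the work rest's cork top, 22 mm above the worktop.
- round_gourd: Squat round brown gourd, 61 mm across, 48 mm tall, in another lower bay; stays there. Origin: centre of its underside.
- egg_gourd: Egg-shaped brown gourd, 57 x 47 x 46 mm, in another lower bay; stays there. Origin: centre of its underside.
- squat_gourd: A second squat round brown gourd, 61 mm across, 48 mm tall, in another lower bay; stays there. Origin: centre of its underside.
- eraser: Flat eraser, 20 x 44 x 12 mm, in another lower bay; stays there. Origin: centre of its underside.
- cap_a: Bottle cap, 25 mm wide, 17 mm high, lying in an upper bay about 36 mm from the axis, at the back; stays in the upper tier. Origin: centre of its underside.
- cap_b: A second such cap in another upper bay; stays in the upper tier. Origin: centre of its underside.
- sanding_block: Foam sanding block, 64 x 98 x 24 mm, on the worktop to the right front; stays. Origin: centre of its underside.
- awl: Awl with a wooden handle, 26 x 120 x 26 mm, lying on the left of the worktop beyond the work rest; stays. Origin: centre of its underside.
Mind the look-alikes: they are no part of the job. Leave any white look-alike of the work_rest alone.

How it is judged:
By the outcome, as a careful person would: the job done as asked, in the order asked, and still so for the second after the job is handed in, with the robot touching nothing.
It also fails if it takes over 67 s, if anything falls off the work surface, if the arm or the gripper's body presses on something with over 40 N, if the wrist force passes 120 N, or if a joint passes its speed limit or range.

## Working session

There is one attempt and no reset: what is moved stays moved. The work goes in short steps, Python scripts to look and compute and a tool call to move; the robot and the scene stay as the last step left them, time stands still between calls to the robot, and variables do not carry over. Pictures are saved under pics/ and viewed, and the job is handed in when it is done.

Besides the shell and the picture viewer there is one more tool, called after ">>>" as name(argument=value, ...) on one line, values as JSON. carry_out: Moves the arm, as the interface text tells. Its arguments: {"type":"object","properties":{"plan":{"type":"array","items":{"type":"array"}},"squeeze":{"type":"number"}},"required":["plan"]}

```bash
ls; mkdir -p pics; cat > h.py <<'E'
import numpy as np, cv2
from scipy.spatial.transform import Rotation as R
from station import robot, snapshot
def shot(name,fn):
    s=snapshot(name); cv2.imwrite('pics/'+fn+'.png',s['color'][:,:,::-1]); 
    np.savez('pics/'+fn+'.npz',**{k:np.array(v) for k,v in s.items()}); return s
def load(fn): return dict(np.load('pics/'+fn+'.npz'))
def K(s): return np.array([[s['fx'],0,s['cx']],[0,s['fy'],s['cy']],[0,0,1.]],float)
F=np.diag([1,-1,-1.])
def proj(s,P):
    P=np.atleast_2d(np.array(P,float)); T=np.array(s['camera_from_world'])
    c=(P@T[:3,:3].T+T[:3,3])@F
    return cv2.projectPoints(c,np.zeros(3),np.zeros(3),K(s),np.array(s['dist_coeffs'],float))[0][:,0]
def ray(s,uv):
    T=np.array(s['camera_from_world']); 
    n=cv2.undistortPoints(np.array(uv,float).reshape(-1,1,2),K(s),np.array(s['dist_coeffs'],float))[:,0]
    d=np.c_[n,np.ones(len(n))]@F@T[:3,:3]; o=-T[:3,:3].T@T[:3,3]; return o,d
def atz(s,uv,z):
    o,d=ray(s,uv); return o+d*((z-o[2])/d[:,2])[:,None]
E
python3 - <<'E'
from h import *
print(robot.observe(), robot.grasp_offset)
for n in ['scene','top','wrist']: s=shot(n,n+'0'); print(n,np.round(np.linalg.inv(s['camera_from_world']),3))
E
```

```text
pics
{'t': 0.0, 'qpos': array([ 1.23942089,  0.43526642,  0.02495106,  1.57412673, -0.01158115,
        1.13396996, -0.0750631 ]), 'joint_vel': array([ 1.18903767e-03,  1.02640581e-03,  5.20763428e-05, -3.81924356e-04,
       -2.04633646e-03, -4.96053294e-04, -1.44045168e-03]), 'joint_efforts': array([-1.59748461e-04, -6.70458412e+01,  1.02554049e+00, -3.16212630e+01,
        1.57607597e-02,  1.24847138e-02, -7.28141003e-05]), 'ee_pos': array([ 0.14157429, -0.60822686,  0.23048726]), 'tool_rot': array([-3.11948320e+00, -3.58386623e-01,  5.33204002e-04]), 'wrist_force': array([-0.5441346 , -0.43113624,  0.33893727]), 'torque': array([0.05034398, 0.00716586, 0.03427272]), 'gripper_width': 0.08508691779830284} 0.0187
scene [[ 0.997  0.068 -0.048  0.497]
 [-0.083  0.851 -0.519 -0.441]
 [ 0.005  0.521  0.854  1.197]
 [ 0.     0.     0.     1.   ]]
top [[-0.01   0.997 -0.083  0.464]
 [-0.999 -0.013 -0.039  0.187]
 [-0.04   0.082  0.996  1.099]
 [ 0.     0.     0.     1.   ]]
wrist [[ 0.226  0.93   0.289  0.216]
 [-0.974  0.216  0.066 -0.591]
 [-0.001 -0.296  0.955  0.373]
 [ 0.     0.     0.     1.   ]]
```

View pics/scene0.png

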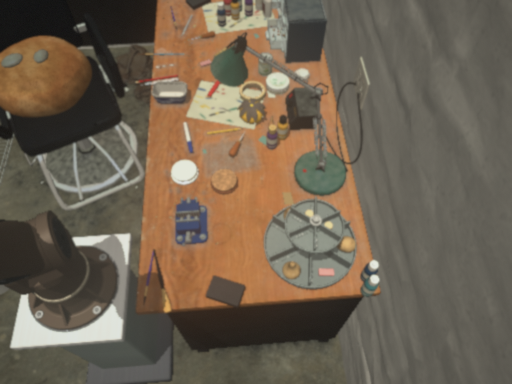

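View pics/top0.png

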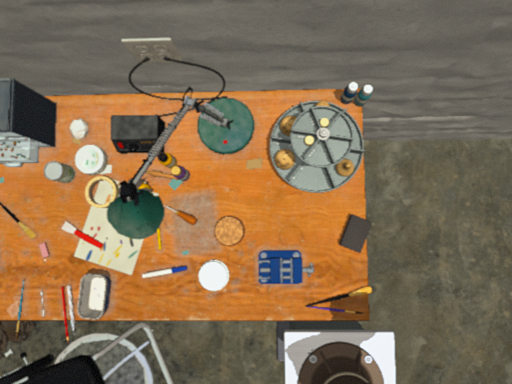

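The scene view shows the bin at about (310,243) and the top view at (322,135). The cork rest is at (224,181) in scene and (229,231) in top, with its white look-alike at (184,172) in scene. I'll enlarge both crops.

```bash
python3 - <<'E'
import cv2,numpy as np
a=cv2.imread('pics/scene0.png')[190:300,255:375]; b=cv2.imread('pics/top0.png')[90:200,260:380]
cv2.imwrite('pics/c0.png',np.vstack([cv2.resize(np.hstack([a,b]),None,fx=3.3,fy=3.3,interpolation=cv2.INTER_CUBIC)]))
from h import *
for f,uv in (('scene0',[[316,219],[224,180]]),('top0',[[323,133],[229,230]])):
    s=load(f); print(f,s['fx'],atz(s,uv[:1],.213).round(3),atz(s,uv[1:],.022).round(3))
E
```

```text
scene0 425.0379874242698 [[0.69  0.054 0.213]] [[0.449 0.317 0.022]]
top0 362.4859465520237 [[0.688 0.061 0.213]] [[0.449 0.319 0.022]]
```

View pics/c0.png

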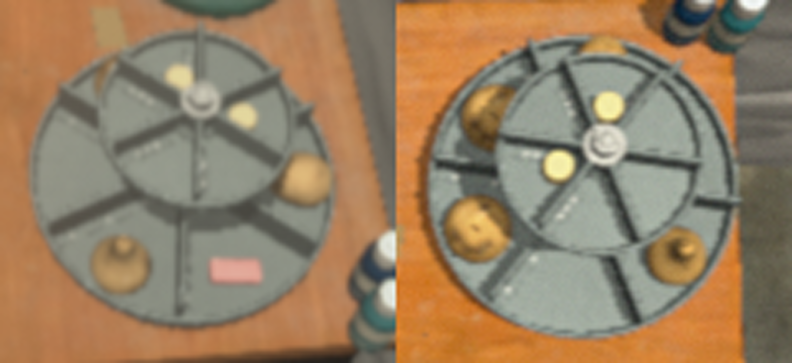

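View pics/wrist0.png

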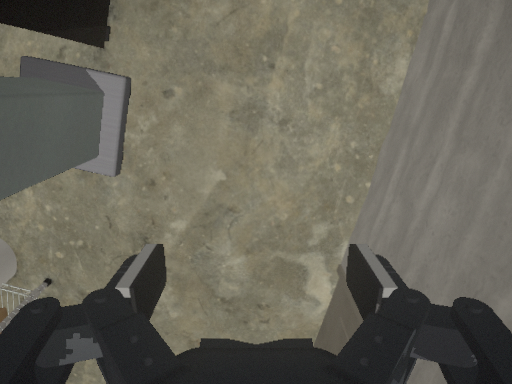

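```bash
cat > ov.py <<'E'
from h import *
def overlay(f,ax,yaw,rot,crop,k=4):
    s=load(f); im=s['color'][:,:,::-1]; x0,y0,x1,y1=crop
    im=cv2.resize(im[y0:y1,x0:x1],None,fx=k,fy=k,interpolation=cv2.INTER_CUBIC)
    def pl(P,c):
        u=((proj(s,P)-[x0,y0]+.5)*k).round().astype(np.int32); cv2.polylines(im,[u],False,c,1)
    t=np.linspace(0,2*np.pi,73); 
    for r,z,c in((.135,.054,(0,255,0)),(.080,.171,(255,255,0))): pl(np.c_[ax[0]+r*np.cos(t),ax[1]+r*np.sin(t),0*t+z],c)
    for i in range(6):
        a=np.pi+yaw+rot+(i+.5)*np.pi/3; d=np.array([np.cos(a),np.sin(a)])
        for r0,r1,z,c in((.015,.132,.085,(0,0,255)),(.015,.077,.193,(255,0,255))):
            pl([[ax[0]+d[0]*r,ax[1]+d[1]*r,z] for r in(r0,r1)],c)
        a=np.pi+yaw+rot+i*np.pi/3; p=proj(s,[[ax[0]+.1*np.cos(a),ax[1]+.1*np.sin(a),.038]])[0]
        cv2.putText(im,str(i),tuple(((p-[x0,y0])*k).astype(int).tolist()),0,.6,(255,255,255),2)
    return im
E
python3 - <<'E'
from ov import *
for f,uv in (('scene0',[[290,269],[347,243],[327,272]]),('top0',[[346,167],[284,158],[285,125],[323,103]])):
    s=load(f); print(f,(atz(s,uv,.06)-[.688,.056,0]).round(3))
for y in [0.]:
    a=overlay('scene0',(.689,.057),y,0,(255,190,375,300),3); b=overlay('top0',(.689,.057),y,0,(260,90,380,200),3)
    cv2.imwrite('pics/o1.png',np.hstack([a,b]))
E
```

```text
scene0 [[-0.065 -0.076  0.06 ]
 [ 0.11  -0.01   0.06 ]
 [ 0.038 -0.093  0.06 ]]
top0 [[-0.062 -0.079  0.06 ]
 [-0.033  0.098  0.06 ]
 [ 0.064  0.093  0.06 ]
 [ 0.128 -0.018  0.06 ]]
```

View pics/o1.png

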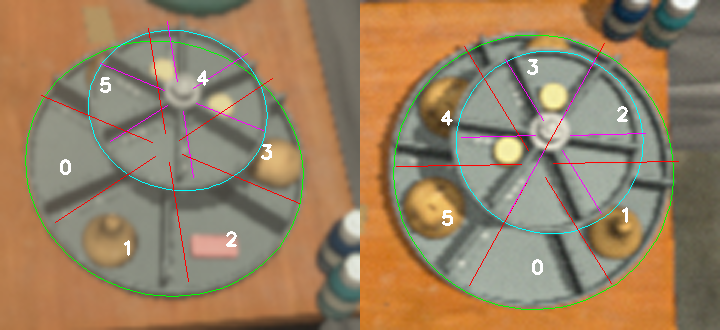

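```bash
python3 - <<'E'
from ov import *
from scipy.optimize import minimize
# darkness along predicted divider tops, both views
G={f:cv2.GaussianBlur(cv2.cvtColor(load(f)['color'],cv2.COLOR_RGB2GRAY),(0,0),.7).astype(np.float32) for f in('scene0','top0')}
S={f:load(f) for f in G}
def cost(p):
    ax=p[:2];tot=0
    for f in G:
        P=[];N=[]
        for i in range(6):
            a=np.pi+p[2]+(i+.5)*np.pi/3
            for r in np.linspace(.1,.132,12): P.append([ax[0]+r*np.cos(a),ax[1]+r*np.sin(a),.085])
            for r in np.linspace(.025,.075,16): P.append([ax[0]+r*np.cos(a),ax[1]+r*np.sin(a),.193])
        u=proj(S[f],P).astype(np.float32)
        tot+=cv2.remap(G[f],u[:,0],u[:,1],cv2.INTER_LINEAR).mean()
    return tot
best=min((minimize(cost,[.689,.057,y],method='Nelder-Mead',options=dict(initial_simplex=[[.689,.057,y],[.693,.057,y],[.689,.061,y],[.689,.057,y+.05]])) for y in np.arange(-.5,.5,.1)),key=lambda r:r.fun)
print(best.x,best.fun); p=best.x
a=overlay('scene0',p[:2],p[2],0,(255,190,375,300),3); b=overlay('top0',p[:2],p[2],0,(260,90,380,200),3)
cv2.imwrite('pics/o2.png',np.hstack([a,b]))
E
```

```text
[ 0.68634307  0.06487624 -0.16951007] 224.344970703125
```

View pics/o2.png

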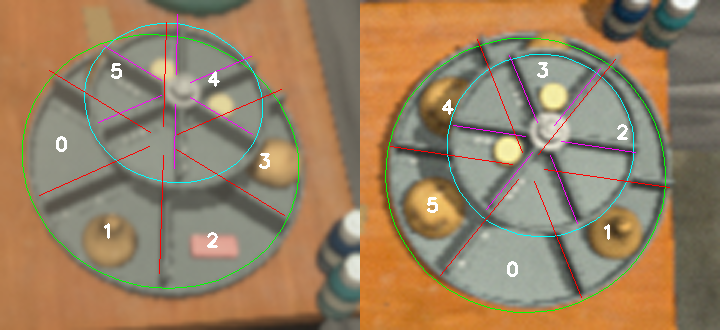

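```bash
python3 - <<'E'
from ov import *
from scipy.optimize import least_squares
# clicked points: (3.3x crop px) -> full ; scene crop origin (255,190), top (260,90)
sc=lambda L,o:np.array(L,float)/3.3-.5+np.array(o)
S=load('scene0');T=load('top0')
# lower divider outer ends (r=.132,z=.085): index i of divider (bay i / i+1)
obs=[(S,.132,.085,[(0,(50,231)),(1,(181,315)),(2,(314,250)),(5,(62,90))],(255,190)),
 (S,.077,.193,[(0,(117,150)),(1,(199,198)),(2,(279,162)),(3,(280,72)),(4,(199,30)),(5,(121,60))],(255,190)),
 (T,.132,.085,[(0,(637-396,318)),(1,(739-396,202)),(3,(530-396,42)),(4,(436-396,162)),(5,(488-396,296))],(260,90)),
 (T,.077,.193,[(0,(634-396,240)),(1,(699-396,163)),(2,(655-396,85)),(3,(568-396,62)),(4,(500-396,139)),(5,(540-396,224))],(260,90))]
def res(p):
    o=[]
    for s,r,z,L,og in obs:
        for i,uv in L:
            a=np.pi+p[2]+(i+.5)*np.pi/3
            o.append((proj(s,[[p[0]+r*np.cos(a),p[1]+r*np.sin(a),z]])[0]-sc([uv],og)[0]))
    return np.ravel(o)
r=least_squares(res,[.689,.057,-.2],loss='soft_l1');p=r.x;print(p,np.round(res(p).reshape(-1,2),1).tolist())
a=overlay('scene0',p[:2],p[2],0,(255,190,375,300),3); b=overlay('top0',p[:2],p[2],0,(260,90,380,200),3)
cv2.imwrite('pics/o3.png',np.hstack([a,b]))
E
```

```text
[ 0.68912978  0.05823524 -0.16431283] [[-0.9, -2.8], [-0.2, -2.2], [1.2, -2.1], [-1.4, -1.7], [-1.3, -2.6], [-0.8, -1.5], [0.9, -2.3], [0.1, -1.1], [0.1, -2.4], [-1.2, -1.1], [3.2, 1.4], [1.4, -0.0], [0.5, -0.6], [0.1, -1.3], [1.4, 1.0], [3.1, 0.3], [2.3, -0.1], [4.0, -4.2], [0.2, -1.4], [1.9, -1.5], [1.1, 0.7]]
```

View pics/o3.png

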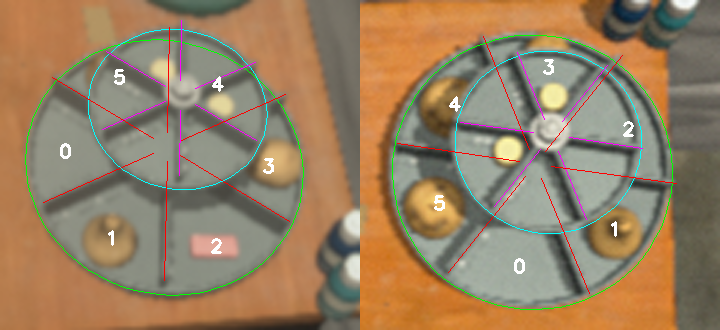

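```bash
cat >> h.py <<'E'
import json
AX=np.array([.689,.057]); YAW=-.165
def Rz(zdir,ydir):
    z=np.array(zdir,float);z/=np.linalg.norm(z);y=np.array(ydir,float);y-=z*(y@z);y/=np.linalg.norm(y)
    return R.from_matrix(np.c_[np.cross(y,z),y,z])
def tilt(psi,th,s=1): # hand tilted th from vertical, pointing inward psi; s: sign of y
    return Rz([np.sin(th)*np.cos(psi),np.sin(th)*np.sin(psi),-np.cos(th)],[-s*np.sin(psi),s*np.cos(psi),0])
def down(yang): return Rz([0,0,-1],[np.cos(yang),np.sin(yang),0])
def rows(poses,jaw):
    o=robot.observe(); p0=o['ee_pos'];R0=R.from_rotvec(o['tool_rot'])
    out=[[[round(float(v),3) for v in (R0.inv()*r).as_rotvec()],[round(float(v),4) for v in R0.inv().apply(np.array(p)-p0)],jaw] for p,r in poses]
    print(len(out),json.dumps(out))
def st():
    o=robot.observe(); r=R.from_rotvec(o['tool_rot']).as_matrix()
    print('t',round(o['t'],2),'p',o['ee_pos'].round(4),'x',r[:,0].round(3),'y',r[:,1].round(3),'z',r[:,2].round(3),'F',o['wrist_force'].round(1),'w',round(o['gripper_width'],4),'q',o['qpos'].round(2))
    return o
E
python3 - <<'E'
from h import *
st()
a=np.radians(230); P=np.array([*(AX+.066*np.array([np.cos(a),np.sin(a)])),.29]); print(P)
rows([([.35,-.4,.28],down(a-np.pi)),(P,down(a-np.pi))],0)
E
```

```text
t 0.15 p [ 0.1416 -0.6083  0.2307] x [ 0.974  0.227 -0.   ] y [ 0.227 -0.974 -0.001] z [-0.     0.001 -1.   ] F [-0.1  0.   0.4] w 0.0854 q [ 1.24  0.44  0.02  1.57 -0.01  1.13 -0.08]
[0.64657602 0.00644107 0.29      ]
2 [[[-0.001, -0.001, -2.215], [0.2502, -0.1557, -0.0491], 0], [[-0.001, -0.001, -2.215], [0.6312, -0.4844, -0.0588], 0]]
```

>>> carry_out(plan=[[[0, 0, -1.1], [0.25, -0.156, -0.05], 0], [[0, 0, -1.1], [0.25, -0.156, -0.05], 0], [[0, 0, -1.1], [0.25, -0.156, -0.05], 0], [[0, 0, -1.1], [0.25, -0.156, -0.05], 0], [[0, 0, -1.1], [0.25, -0.156, -0.05], 0], [[0, 0, -1.1], [0.25, -0.156, -0.05], 0], [[0, 0, -1.1], [0.25, -0.156, -0.05], 0], [[0, 0, -2.2], [0.63, -0.484, -0.059], 0], [[0, 0, -2.2], [0.63, -0.484, -0.059], 0], [[0, 0, -2.2], [0.63, -0.484, -0.059], 0], [[0, 0, -2.2], [0.63, -0.484, -0.059], 0], [[0, 0, -2.2], [0.63, -0.484, -0.059], 0]])

```text
t: 1.15
ee_pos: [0.4684, -0.2351, 0.2841]
tool_rot: [-2.032, -2.395, -0.001]
wrist_force: [1.3, -0.1, 0.7]
gripper_width: 0.0001
```

```bash
python3 - <<'E'
from h import *
st()
a=np.radians(230); P=np.array([*(AX+.066*np.array([np.cos(a),np.sin(a)])),.27])
rows([(P,down(a-np.pi))],0)
E
```

```text
t 1.15 p [ 0.4684 -0.2351  0.2841] x [-0.163  0.987  0.001] y [ 0.987  0.163 -0.   ] z [-0.     0.001 -1.   ] F [ 1.3 -0.1  0.7] w 0.0001 q [ 0.74  0.27 -0.47  1.71  0.13  1.19  0.4 ]
1 [[[0.0, -0.001, -0.709], [0.2092, 0.2152, 0.0142], 0]]
```

>>> carry_out(plan=[[[0, 0, -0.71], [0.209, 0.215, 0.014], 0], [[0, 0, -0.71], [0.209, 0.215, 0.014], 0], [[0, 0, -0.71], [0.209, 0.215, 0.014], 0], [[0, 0, -0.71], [0.209, 0.215, 0.014], 0], [[0, 0, -0.71], [0.209, 0.215, 0.014], 0], [[0, 0, -0.71], [0.209, 0.215, 0.014], 0], [[0, 0, -0.71], [0.209, 0.215, 0.014], 0], [[0, 0, -0.71], [0.209, 0.215, 0.014], 0], [[0, 0, -0.71], [0.209, 0.215, 0.014], 0]])

```text
t: 1.9
ee_pos: [0.6472, 0.0111, 0.2692]
tool_rot: [-1.063, -2.953, -0.005]
wrist_force: [-0.5, 0.3, -0.1]
gripper_width: -0.0004
```

```bash
python3 - <<'E'
from h import *
st()
for n in['scene','wrist']: s=shot(n,n+'1')
a=load('scene1')['color'][170:300,235:375];w=load('wrist1')['color']
k=cv2.resize(a,None,fx=3,fy=3,interpolation=cv2.INTER_CUBIC); w=cv2.resize(w,(500,375)); k=cv2.resize(k,(300,279)); b=np.zeros((375,800,3),np.uint8); b[:279,:300]=k;b[:,300:]=w
cv2.imwrite('pics/c1.png',b[:,:,::-1])
E
```

```text
t 1.9 p [0.6472 0.0111 0.2692] x [-0.77   0.638  0.003] y [0.638 0.77  0.002] z [-0.001  0.004 -1.   ] F [-0.5  0.3 -0.1] w -0.0004 q [ 0.31  0.53 -0.65  1.42  0.32  1.3   0.52]
```

View pics/c1.png

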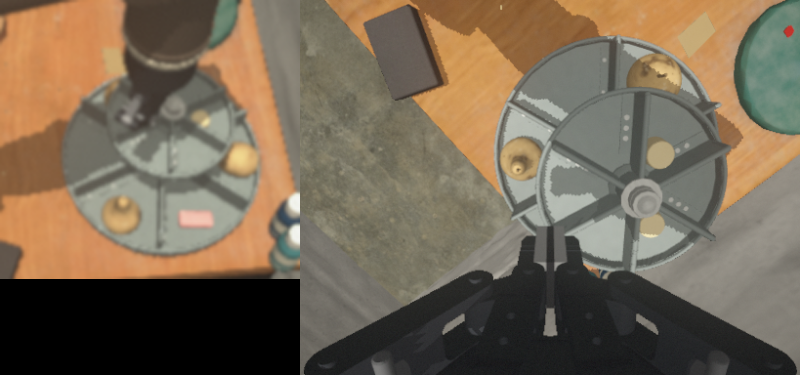

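```bash
python3 - <<'E'
from ov import *
im=overlay('wrist1',(.689,.057),-.165,0,(180,0,512,300),2)
cv2.imwrite('pics/o4.png',im)
E
```

```text
(no output)
```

View pics/o4.png

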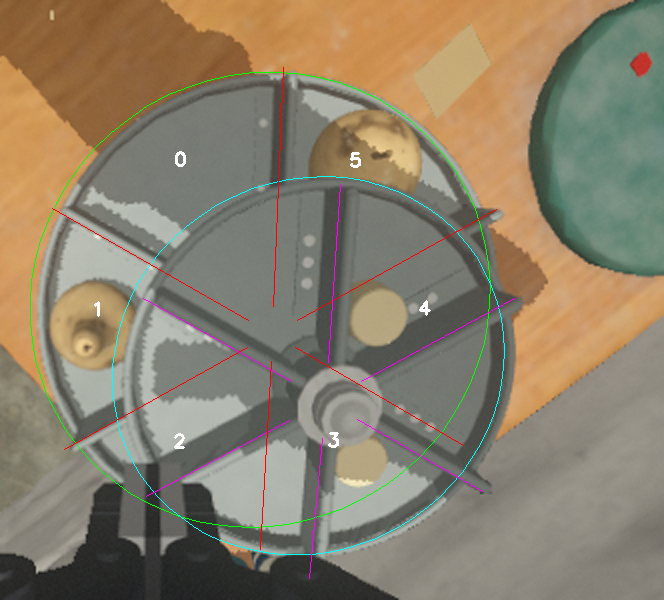

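```bash
python3 - <<'E'
from ov import *
from scipy.optimize import least_squares
s=load('wrist1')
obs=[(.132,.085,0,(70,207)),(.132,.085,5,(292,76)),(.132,.085,4,(498,215)),(.132,.085,1,(80,445)),(.077,.193,0,(160,290)),(.077,.193,5,(340,186)),(.077,.193,4,(519,301)),(.077,.193,3,(489,490)),(0,.213,0,(350,406))]
def res(p):
    P=[[p[0]+r*np.cos(np.pi+p[2]+(i+.5)*np.pi/3),p[1]+r*np.sin(np.pi+p[2]+(i+.5)*np.pi/3),z] for r,z,i,_ in obs]
    return (proj(s,P)-(np.array([o[3] for o in obs])/2-.5+[180,0])).ravel()
r=least_squares(res,[.689,.057,-.165],loss='soft_l1'); print(r.x,res(r.x).reshape(-1,2).round(1).tolist())
for h in(.03,.113): print(atz(s,[[85/2+180,346/2]],h), atz(s,[[92/2+180,325/2]],h))
E
```

```text
[ 0.69114787  0.05944362 -0.17486552] [[-5.3, -0.7], [0.3, -4.2], [2.5, -1.7], [-5.9, 1.1], [-3.1, 3.2], [6.0, -0.5], [2.0, -0.4], [0.0, 1.3], [-0.3, 7.1]]
[[ 0.63801672 -0.03772947  0.03      ]] [[ 0.63074216 -0.02548633  0.03      ]]
[[ 0.62745878 -0.0171221   0.113     ]] [[ 0.62176588 -0.00754091  0.113     ]]
```

```bash
python3 - <<'E'
from h import *
AX=np.array([.690,.058])
pose=lambda d,z:(np.array([*(AX+.067*np.array([np.cos(np.radians(d)),np.sin(np.radians(d))])),z]),down(np.radians(d)-np.pi))
rows([pose(228,.177)],0)
E
```

```text
1 [[[-0.001, -0.001, 0.037], [0.002, 0.001, 0.0926], 0]]
```

>>> carry_out(plan=[[[0, 0, 0.037], [0.002, 0.001, 0.03], 0], [[0, 0, 0.037], [0.002, 0.001, 0.05], 0], [[0, 0, 0.037], [0.002, 0.001, 0.07], 0], [[0, 0, 0.037], [0.002, 0.001, 0.085], 0], [[0, 0, 0.037], [0.002, 0.001, 0.092], 0], [[0, 0, 0.037], [0.002, 0.001, 0.092], 0]])

```text
t: 2.5
ee_pos: [0.6439, 0.0059, 0.1761]
tool_rot: [-1.129, -2.928, 0.004]
wrist_force: [-0.2, -1.5, 0.0]
gripper_width: 0.0001
```

```bash
python3 - <<'E'
from h import *
AX=np.array([.690,.058])
st()
pose=lambda d,z:(np.array([*(AX+.067*np.array([np.cos(np.radians(d)),np.sin(np.radians(d))])),z]),down(np.radians(d)-np.pi))
rows([pose(d,.177) for d in (225,222,219,216,214,212,210,208,206,204,202,200)],0)
E
```

```text
t 2.5 p [0.6439 0.0059 0.1761] x [-0.741  0.671  0.003] y [ 0.671  0.741 -0.004] z [-0.004 -0.001 -1.   ] F [-0.2 -1.5  0. ] w 0.0001 q [ 0.3   0.59 -0.61  1.55  0.37  1.12  0.44]
12 [[[-0.004, -0.002, 0.05], [0.0041, 0.0027, -0.0009], 0], [[-0.004, -0.002, 0.102], [0.0076, 0.0029, -0.0009], 0], [[-0.004, -0.002, 0.154], [0.0111, 0.0034, -0.0009], 0], [[-0.004, -0.002, 0.207], [0.0145, 0.004, -0.0008], 0], [[-0.004, -0.002, 0.242], [0.0168, 0.0045, -0.0008], 0], [[-0.004, -0.002, 0.277], [0.0191, 0.0051, -0.0008], 0], [[-0.004, -0.002, 0.311], [0.0213, 0.0058, -0.0008], 0], [[-0.004, -0.002, 0.346], [0.0235, 0.0066, -0.0008], 0], [[-0.004, -0.002, 0.381], [0.0257, 0.0074, -0.0008], 0], [[-0.004, -0.002, 0.416], [0.0279, 0.0083, -0.0008], 0], [[-0.004, -0.002, 0.451], [0.03, 0.0093, -0.0008], 0], [[-0.004, -0.002, 0.486], [0.0321, 0.0104, -0.0008], 0]]
```

>>> carry_out(plan=[[[0, 0, 0.05], [0.004, 0.003, -0.001], 0], [[0, 0, 0.1], [0.0075, 0.003, -0.001], 0], [[0, 0, 0.15], [0.011, 0.0035, -0.001], 0], [[0, 0, 0.21], [0.0145, 0.004, -0.001], 0], [[0, 0, 0.24], [0.017, 0.0045, -0.001], 0], [[0, 0, 0.28], [0.019, 0.005, -0.001], 0], [[0, 0, 0.31], [0.021, 0.006, -0.001], 0], [[0, 0, 0.35], [0.0235, 0.0065, -0.001], 0], [[0, 0, 0.38], [0.0255, 0.0075, -0.001], 0], [[0, 0, 0.42], [0.028, 0.0085, -0.001], 0], [[0, 0, 0.45], [0.03, 0.0095, -0.001], 0], [[0, 0, 0.49], [0.032, 0.0105, -0.001], 0]])

```text
t: 3.5
ee_pos: [0.6281, 0.0312, 0.1789]
tool_rot: [1.813, 2.564, -0.008]
wrist_force: [0.2, -8.4, 1.0]
gripper_width: 0.0001
```

```bash
python3 - <<'E'
from h import *
AX=np.array([.690,.058])
st()
s=shot('scene','scene2');cv2.imwrite('pics/c2.png',cv2.resize(s['color'][170:300,235:375,::-1],None,fx=3,fy=3))
pose=lambda d,z:(np.array([*(AX+.067*np.array([np.cos(np.radians(d)),np.sin(np.radians(d))])),z]),down(np.radians(d)-np.pi))
rows([pose(d,.177) for d in np.arange(198,174,-2)],0)
E
```

```text
t 3.5 p [0.6281 0.0312 0.1789] x [-0.333  0.943 -0.004] y [ 0.943  0.333 -0.003] z [-0.002 -0.005 -1.   ] F [ 0.2 -8.4  1. ] w 0.0001 q [ 0.2   0.54 -0.5   1.59  0.29  1.08 -0.04]
12 [[[-0.003, 0.003, 0.023], [0.0054, 0.0003, 0.0019], 0], [[-0.003, 0.003, 0.058], [0.0077, 0.0004, 0.0019], 0], [[-0.003, 0.003, 0.093], [0.0101, 0.0006, 0.0018], 0], [[-0.003, 0.003, 0.128], [0.0124, 0.0008, 0.0018], 0], [[-0.003, 0.003, 0.162], [0.0147, 0.0012, 0.0018], 0], [[-0.003, 0.003, 0.197], [0.017, 0.0016, 0.0018], 0], [[-0.003, 0.003, 0.232], [0.0193, 0.0021, 0.0018], 0], [[-0.003, 0.003, 0.267], [0.0215, 0.0027, 0.0018], 0], [[-0.003, 0.004, 0.302], [0.0238, 0.0033, 0.0018], 0], [[-0.003, 0.004, 0.337], [0.026, 0.004, 0.0018], 0], [[-0.003, 0.004, 0.372], [0.0282, 0.0049, 0.0018], 0], [[-0.003, 0.004, 0.407], [0.0304, 0.0057, 0.0018], 0]]
```

View pics/c2.png

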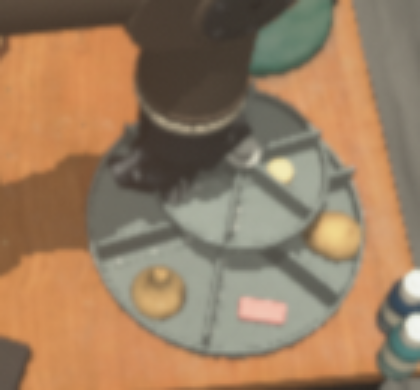

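>>> carry_out(plan=[[[0, 0, 0.02], [0.0055, 0, 0.002], 0], [[0, 0, 0.06], [0.008, 0, 0.002], 0], [[0, 0, 0.09], [0.01, 0.0005, 0.002], 0], [[0, 0, 0.13], [0.0125, 0.001, 0.002], 0], [[0, 0, 0.16], [0.0145, 0.001, 0.002], 0], [[0, 0, 0.2], [0.017, 0.0015, 0.002], 0], [[0, 0, 0.23], [0.0195, 0.002, 0.002], 0], [[0, 0, 0.27], [0.0215, 0.0025, 0.002], 0], [[0, 0, 0.3], [0.024, 0.0035, 0.002], 0], [[0, 0, 0.34], [0.026, 0.004, 0.002], 0], [[0, 0, 0.37], [0.028, 0.005, 0.002], 0], [[0, 0, 0.41], [0.0305, 0.0055, 0.002], 0]])

```text
t: 4.55
ee_pos: [0.6231, 0.0607, 0.1784]
tool_rot: [2.302, 2.132, -0.007]
wrist_force: [-1.4, -3.3, 2.0]
gripper_width: -0.0002
```

```bash
python3 - <<'E'
from h import *
AX=np.array([.690,.058])
st()
s=shot('scene','scene3');cv2.imwrite('pics/c3.png',cv2.resize(s['color'][170:300,235:375,::-1],None,fx=3,fy=3))
pose=lambda d,z:(np.array([*(AX+.067*np.array([np.cos(np.radians(d)),np.sin(np.radians(d))])),z]),down(np.radians(d)-np.pi))
rows([pose(d,.177) for d in np.arange(174,152,-2)],0)
E
```

```text
t 4.55 p [0.6231 0.0607 0.1784] x [ 0.077  0.997 -0.006] y [ 0.997 -0.077 -0.001] z [-0.001 -0.006 -1.   ] F [-1.4 -3.3  2. ] w -0.0002 q [ 0.09  0.52 -0.41  1.61  0.23  1.06 -0.46]
11 [[[-0.0, 0.005, 0.026], [0.0033, -0.0001, 0.0014], 0], [[-0.0, 0.005, 0.061], [0.0056, -0.0, 0.0014], 0], [[0.0, 0.005, 0.095], [0.0079, 0.0002, 0.0014], 0], [[0.0, 0.005, 0.13], [0.0102, 0.0004, 0.0014], 0], [[0.0, 0.005, 0.165], [0.0126, 0.0008, 0.0014], 0], [[0.0, 0.005, 0.2], [0.0149, 0.0012, 0.0014], 0], [[0.0, 0.005, 0.235], [0.0171, 0.0017, 0.0014], 0], [[0.0, 0.005, 0.27], [0.0194, 0.0023, 0.0013], 0], [[0.001, 0.005, 0.305], [0.0216, 0.003, 0.0013], 0], [[0.001, 0.005, 0.34], [0.0239, 0.0037, 0.0013], 0], [[0.001, 0.005, 0.375], [0.0261, 0.0045, 0.0013], 0]]
```

View pics/c3.png

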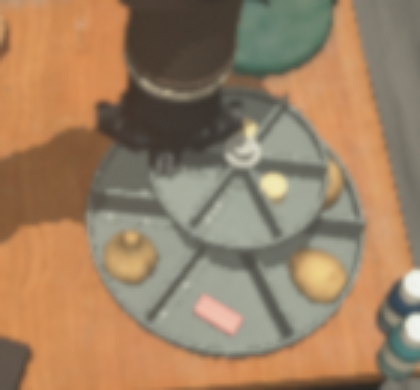

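>>> carry_out(plan=[[[0, 0, 0.03], [0.0033, 0, 0.0015], 0], [[0, 0, 0.06], [0.0056, 0, 0.0015], 0], [[0, 0, 0.09], [0.008, 0, 0.0015], 0], [[0, 0, 0.13], [0.01, 0.0005, 0.0015], 0], [[0, 0, 0.16], [0.0125, 0.001, 0.0015], 0], [[0, 0, 0.2], [0.015, 0.001, 0.0015], 0], [[0, 0, 0.23], [0.017, 0.0015, 0.0015], 0], [[0, 0, 0.27], [0.0195, 0.0025, 0.0015], 0], [[0, 0, 0.3], [0.0215, 0.003, 0.0015], 0], [[0, 0, 0.34], [0.024, 0.0035, 0.0015], 0], [[0, 0, 0.34], [0.024, 0.0035, 0.0015], 0]])

```text
t: 5.52
ee_pos: [0.6292, 0.0858, 0.1782]
tool_rot: [2.632, 1.707, -0.002]
wrist_force: [-0.5, 1.5, 0.0]
gripper_width: -0.0002
```

```bash
python3 - <<'E'
from h import *
st()
s=shot('scene','scene4');cv2.imwrite('pics/c4.png',cv2.resize(s['color'][170:300,235:375,::-1],None,fx=3,fy=3))
E
```

```text
t 5.52 p [0.6292 0.0858 0.1782] x [ 0.408  0.913 -0.003] y [ 0.913 -0.408  0.003] z [ 0.001 -0.004 -1.   ] F [-0.5  1.5  0. ] w -0.0002 q [-0.    0.52 -0.33  1.59  0.19  1.06 -0.8 ]
```

View pics/c4.png

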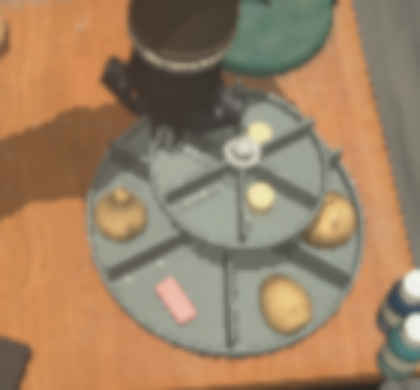

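```bash
cat >> h.py <<'E'
AX=np.array([.690,.058]); YAW=-.17
def gpose(xy,z,th,back,psi=None,off=.0187): # grasp point xy,z ; backed off
    psi=YAW if psi is None else psi
    r=tilt(psi,th); d=r.as_matrix()[:,2]
    return np.array([*xy,z])+d*(off-back),r
E
python3 - <<'E'
from h import *
o=st()
# gourd position from scene4: neck top px & body
s=load('scene4')
k=lambda u,v:[235+u/3-.5,170+v/3-.5]
print(atz(s,[k(121,194)],.111),atz(s,[k(120,217)],.06))
g=AX+.1*np.array([np.cos(np.pi+YAW),np.sin(np.pi+YAW)]);print(g)
p,r=gpose(g,.06,np.radians(40),.13); print(p)
rows([([.60,.08,.28],R.from_rotvec(o['tool_rot'])),(p+[-.03,0,.1],r),(p,r)],.075)
E
```

```text
t 5.57 p [0.6291 0.0855 0.178 ] x [ 0.406  0.914 -0.003] y [ 0.914 -0.406  0.003] z [ 0.001 -0.004 -1.   ] F [-0.1  0.1  0.1] w -0.0002 q [-0.    0.52 -0.33  1.59  0.19  1.06 -0.8 ]
[[0.5874929  0.06731093 0.111     ]] [[0.58827901 0.06678317 0.06      ]]
[0.59144152 0.07491823]
[0.52093056 0.08702192 0.14526075]
3 [[[0.0, 0.0, 0.0], [-0.0172, -0.024, -0.102], 0.075], [[-0.633, -0.487, -1.734], [-0.0549, -0.1267, -0.0674], 0.075], [[-0.633, -0.487, -1.734], [-0.0424, -0.0995, 0.0326], 0.075]]
```

>>> carry_out(plan=[[[0, 0, 0], [0, 0, -0.04], 0], [[0, 0, 0], [0, 0, -0.08], 0], [[0, 0, 0], [-0.017, -0.024, -0.11], 0], [[-0.09, -0.07, -0.24], [-0.03, -0.06, -0.11], 0.03], [[-0.18, -0.14, -0.48], [-0.045, -0.09, -0.1], 0.06], [[-0.63, -0.49, -1.73], [-0.055, -0.127, -0.067], 0.068], [[-0.63, -0.49, -1.73], [-0.055, -0.127, -0.067], 0.068], [[-0.63, -0.49, -1.73], [-0.055, -0.127, -0.067], 0.068], [[-0.63, -0.49, -1.73], [-0.055, -0.127, -0.067], 0.068], [[-0.63, -0.49, -1.73], [-0.055, -0.127, -0.067], 0.068], [[-0.63, -0.49, -1.73], [-0.055, -0.127, -0.067], 0.068], [[-0.63, -0.49, -1.73], [-0.055, -0.127, -0.067], 0.068]])

```text
t: 6.57
ee_pos: [0.4908, 0.0874, 0.2457]
tool_rot: [1.217, 2.393, -0.056]
wrist_force: [0.6, -1.4, -0.1]
gripper_width: 0.0679
```

```bash
python3 - <<'E'
from h import *
o=st()
g=np.array([.590,.071])
p,r=gpose(g,.06,np.radians(40),.13); print(p)
rows([(p+[-.03,0,.1],r),(p,r)],.068)
E
```

```text
t 6.57 p [0.4908 0.0874 0.2457] x [-0.508  0.757 -0.411] y [0.775 0.61  0.164] z [ 0.375 -0.235 -0.897] F [ 0.6 -1.4 -0.1] w 0.0679 q [-0.12  0.12 -0.51  2.09  0.65  0.87 -0.4 ]
[0.51948904 0.08310369 0.14526075]
2 [[[-0.259, -0.195, -0.705], [-0.0024, -0.0038, 0.0009], 0.068], [[-0.259, -0.195, -0.705], [0.0235, 0.0031, 0.1018], 0.068]]
```

>>> carry_out(plan=[[[-0.26, -0.2, -0.7], [0, 0, 0], 0.068], [[-0.26, -0.2, -0.7], [0, 0, 0], 0.068], [[-0.26, -0.2, -0.7], [0, 0, 0], 0.068], [[-0.26, -0.2, -0.7], [0, 0, 0], 0.068], [[-0.26, -0.2, -0.7], [0, 0, 0], 0.068], [[-0.26, -0.2, -0.7], [0, 0, 0], 0.068], [[-0.26, -0.2, -0.7], [0, 0, 0], 0.068]])

```text
t: 7.15
ee_pos: [0.4897, 0.0864, 0.2457]
tool_rot: [0.2, 2.429, -0.079]
wrist_force: [-0.1, -1.2, -0.5]
gripper_width: 0.068
```

```bash
python3 - <<'E'
from ov import *
o=st()
for n in['scene','top','wrist']: shot(n,n+'5')
im=overlay('wrist5',AX,YAW,-np.pi/3,(0,0,512,384),1.5) if 0 else overlay('wrist5',AX,YAW,-np.pi/3,(60,0,460,300),2)
cv2.imwrite('pics/o5.png',im)
a=overlay('scene5',AX,YAW,-np.pi/3,(255,190,375,300),3); b=overlay('top5',AX,YAW,-np.pi/3,(260,90,380,200),3)
cv2.imwrite('pics/o6.png',np.hstack([a,b]))
E
```

```text
t 7.15 p [0.4897 0.0864 0.2457] x [-0.751  0.123 -0.648] y [ 0.165  0.986 -0.004] z [ 0.639 -0.11  -0.761] F [-0.1 -1.2 -0.5] w 0.068 q [-0.11  0.   -0.52  2.37  1.15  0.54 -0.18]
```

View pics/o5.png

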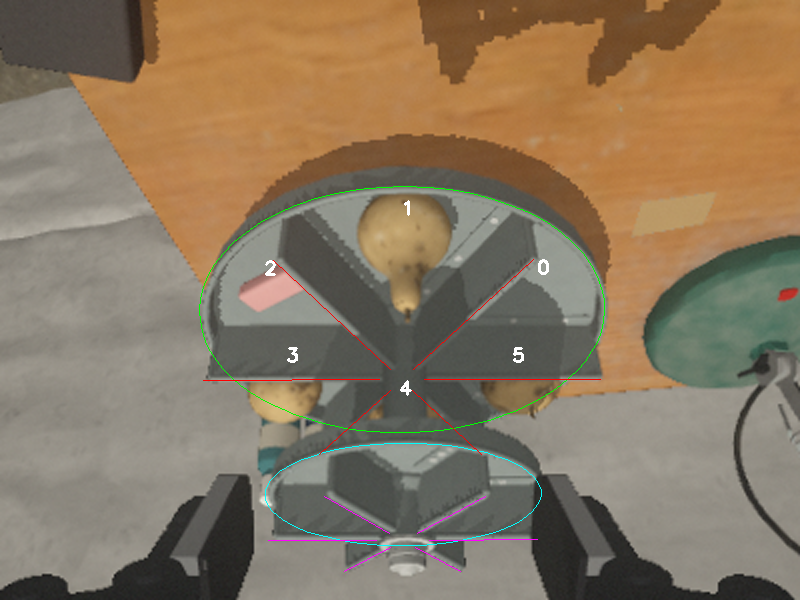

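View pics/o6.png

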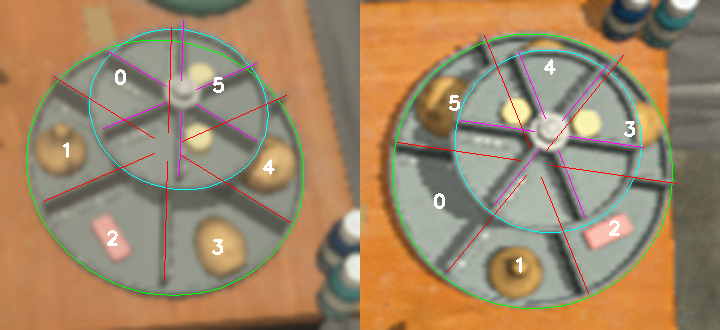

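```bash
python3 - <<'E'
from h import *
from scipy.optimize import least_squares
S=[load('wrist5'),load('scene5'),load('top5')]
neck=[[60+407/2-.25,312/2-.25],[255+67/3-.3,190+128/3-.3],[260+156/3-.3,90+268/3-.3]]
for s,n in zip(S,neck): print(atz(s,[n],.111).round(4))
# silhouette extents fit: gourd widest sphere radius .026 centre at z=.038+.017
body=[[60+404.5/2,236/2],[255+61/3-.3,190+151/3-.3],[260+155/3-.3,90+274/3-.3]]
for s,n in zip(S,body): print(atz(s,[n],.058).round(4))
g=np.array([.590,.073]); d=g-AX; print(np.hypot(*d), np.degrees(np.arctan2(*d[::-1])))
s=S[0]; im=s['color'][:,:,::-1].copy(); im=cv2.resize(im[60:180,190:340],None,fx=4,fy=4,interpolation=cv2.INTER_CUBIC)
for g,c in(((.590,.073),(0,0,255)),((.586,.073),(255,0,0))):
  t=np.linspace(0,2*np.pi,60)
  for rad,h in((.026,.010),(.026,.018),(.021,.03),(.016,.04)):
    u=((proj(s,np.c_[g[0]+rad*np.cos(t),g[1]+rad*np.sin(t),0*t+.038+h])-[190,60]+.5)*4).astype(np.int32); cv2.polylines(im,[u],True,c,1)
cv2.imwrite('pics/g1.png',im)
E
```

```text
[[0.5879 0.0775 0.111 ]]
[[0.5942 0.0724 0.111 ]]
[[0.5864 0.0807 0.111 ]]
[[0.5888 0.0769 0.058 ]]
[[0.5906 0.0733 0.058 ]]
[[0.5872 0.0761 0.058 ]]
0.1011187420807834 171.46923439005187
```

View pics/g1.png

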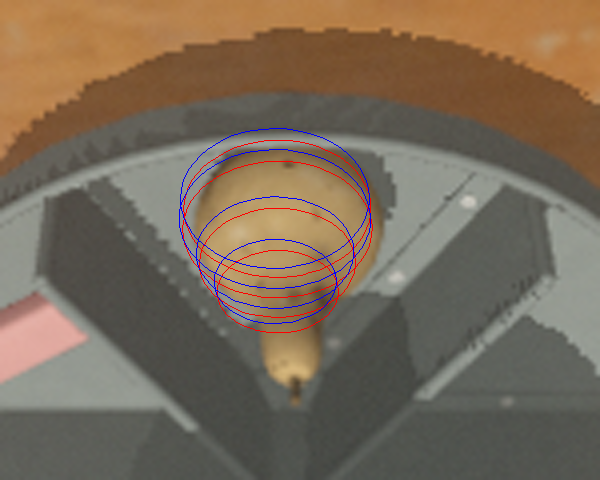

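```bash
python3 - <<'E'
from h import *
o=st()
g=np.array([.591,.0765])
rows([gpose(g,.056,np.radians(40),b,off=.014) for b in (.13,.1,.08,.06,.04,.02,0)],.061)
E
```

```text
t 7.3 p [0.4909 0.0869 0.2464] x [-0.75   0.133 -0.648] y [0.174 0.985 0.001] z [ 0.638 -0.112 -0.762] F [-0.7  0.8  0.4] w 0.068 q [-0.11  0.   -0.52  2.36  1.14  0.54 -0.18]
7 [[[-0.002, 0.006, -0.004], [0.0461, 0.0066, 0.0941], 0.061], [[-0.002, 0.006, -0.004], [0.0463, 0.0067, 0.1241], 0.061], [[-0.002, 0.006, -0.004], [0.0465, 0.0067, 0.1441], 0.061], [[-0.002, 0.006, -0.004], [0.0466, 0.0067, 0.1641], 0.061], [[-0.002, 0.006, -0.004], [0.0467, 0.0068, 0.1841], 0.061], [[-0.002, 0.006, -0.004], [0.0468, 0.0068, 0.2041], 0.061], [[-0.002, 0.006, -0.004], [0.047, 0.0069, 0.2241], 0.061]]
```

>>> carry_out(plan=[[[0, 0.006, -0.004], [0.03, 0.0067, 0.03], 0.061], [[0, 0.006, -0.004], [0.046, 0.0067, 0.06], 0.061], [[0, 0.006, -0.004], [0.046, 0.0067, 0.094], 0.061], [[0, 0.006, -0.004], [0.046, 0.0067, 0.124], 0.061], [[0, 0.006, -0.004], [0.0465, 0.0067, 0.144], 0.061], [[0, 0.006, -0.004], [0.0465, 0.0067, 0.16], 0.061], [[0, 0.006, -0.004], [0.0465, 0.0067, 0.16], 0.061], [[0, 0.006, -0.004], [0.0465, 0.0067, 0.16], 0.061]])

```text
t: 7.97
ee_pos: [0.5596, 0.0819, 0.0939]
tool_rot: [0.211, 2.437, -0.078]
wrist_force: [0.1, -0.3, -0.4]
gripper_width: 0.0611
```

```bash
python3 - <<'E'
from h import *
o=st()
s=shot('wrist','wrist6'); cv2.imwrite('pics/w6.png',cv2.resize(s['color'][:,:,::-1],(800,600)))
g=np.array([.591,.0765])
rows([gpose(g,.056,np.radians(40),b,off=.014) for b in (.05,.04,.03,.02,.01,0)],.061)
E
```

```text
t 7.97 p [0.5596 0.0819 0.0939] x [-0.755  0.132 -0.642] y [ 0.172  0.985 -0.001] z [ 0.632 -0.112 -0.767] F [ 0.1 -0.3 -0.4] w 0.0611 q [-0.12  0.45 -0.49  2.41  1.96  0.67 -0.95]
6 [[[-0.002, 0.0, -0.001], [0.0004, -0.0002, 0.0144], 0.061], [[-0.002, 0.0, -0.001], [0.0004, -0.0002, 0.0244], 0.061], [[-0.002, 0.0, -0.001], [0.0004, -0.0002, 0.0344], 0.061], [[-0.002, 0.0, -0.001], [0.0004, -0.0001, 0.0444], 0.061], [[-0.002, 0.0, -0.001], [0.0004, -0.0001, 0.0544], 0.061], [[-0.002, 0.0, -0.001], [0.0004, -0.0001, 0.0644], 0.061]]
```

View pics/w6.png

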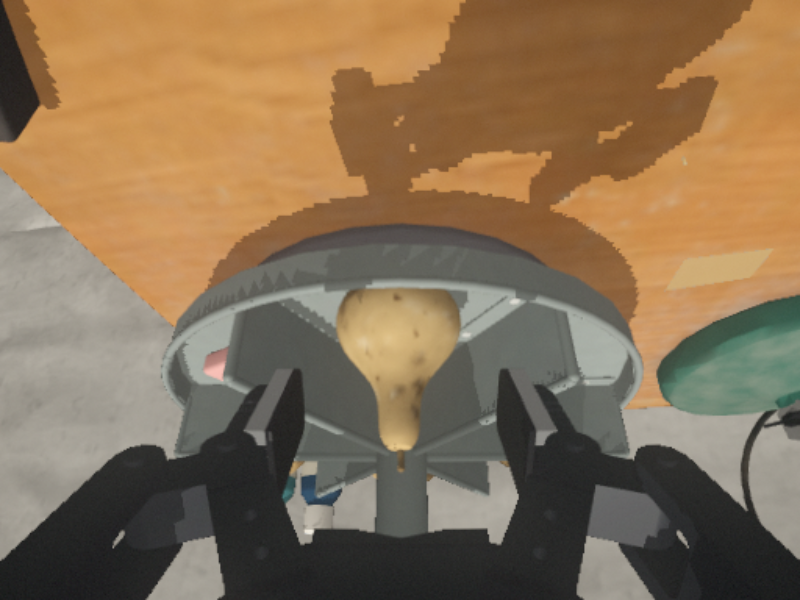

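>>> carry_out(plan=[[[0, 0, 0], [0, 0, 0.014], 0.061], [[0, 0, 0], [0, 0, 0.026], 0.061], [[0, 0, 0], [0, 0, 0.036], 0.061], [[0, 0, 0], [0, 0, 0.046], 0.061], [[0, 0, 0], [0, 0, 0.056], 0.061], [[0, 0, 0], [0, 0, 0.064], 0.061], [[0, 0, 0], [0, 0, 0.064], 0.061], [[0, 0, 0], [0, 0, 0.064], 0.061]])

```text
t: 8.68
ee_pos: [0.5997, 0.0749, 0.0454]
tool_rot: [0.211, 2.436, -0.078]
wrist_force: [-1.4, -0.8, 0.1]
gripper_width: 0.0609
```

```bash
python3 - <<'E'
from h import *
o=st()
s=shot('wrist','wrist7'); cv2.imwrite('pics/w7.png',cv2.resize(s['color'][:,:,::-1],(800,600)))
E
```

```text
t 8.68 p [0.5997 0.0749 0.0454] x [-0.755  0.131 -0.642] y [ 0.172  0.985 -0.001] z [ 0.633 -0.111 -0.766] F [-1.4 -0.8  0.1] w 0.0609 q [-0.08  0.6  -0.47  2.35  2.11  0.73 -1.03]
```

View pics/w7.png

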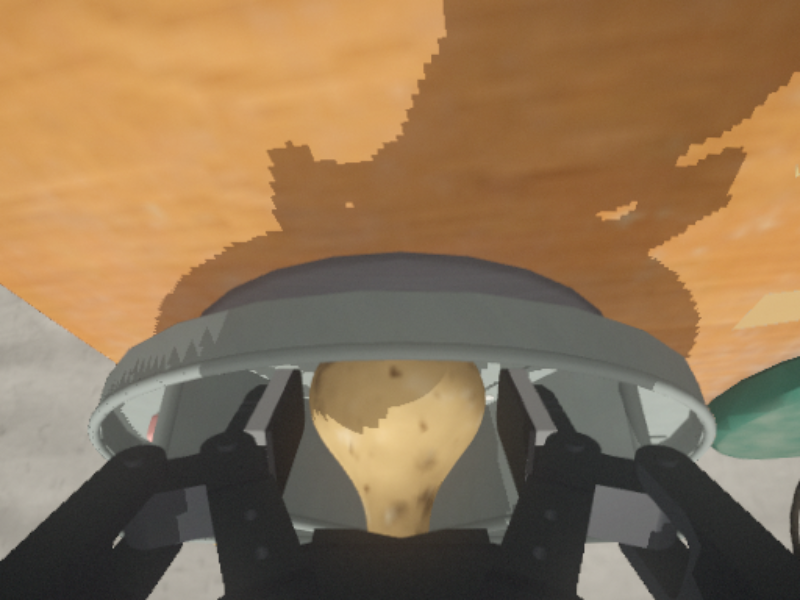

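>>> carry_out(plan=[[[0, 0, 0], [0, 0, 0], 0.056], [[0, 0, 0], [0, 0, 0], 0.052], [[0, 0, 0], [0, 0, 0], 0.046], [[0, 0, 0], [0, 0, 0], 0.04], [[0, 0, 0], [0, 0, 0], 0.04], [[0, 0, 0], [0, 0, 0], 0.04]], squeeze=25)

```text
t: 9.23
ee_pos: [0.5997, 0.0752, 0.0463]
tool_rot: [0.21, 2.435, -0.078]
wrist_force: [-3.5, 0.0, 6.3]
gripper_width: 0.0498
```

```bash
python3 - <<'E'
from h import *
o=st(); r=R.from_rotvec(o['tool_rot']); p=o['ee_pos']
print(r.inv().apply([[0,0,.01],[0,0,.02],[-.01*np.cos(YAW),-.01*np.sin(YAW),.027],[-.03,.005,.032],[-.06,.01,.035],[-.09,.015,.05]]).round(4).tolist())
s=shot('wrist','wrist8'); cv2.imwrite('pics/w8.png',cv2.resize(s['color'][:,:,::-1],(600,450)))
E
```

```text
t 9.23 p [0.5997 0.0752 0.0463] x [-0.754  0.131 -0.643] y [ 0.171  0.985 -0.001] z [ 0.634 -0.111 -0.766] F [-3.5  0.   6.3] w 0.0498 q [-0.08  0.6  -0.47  2.35  2.11  0.73 -1.03]
[[-0.0064, -0.0, -0.0077], [-0.0129, -0.0, -0.0153], [-0.0097, -0.0, -0.0271], [0.0027, -0.0002, -0.0441], [0.024, -0.0005, -0.0659], [0.0377, -0.0007, -0.097]]
```

View pics/w8.png

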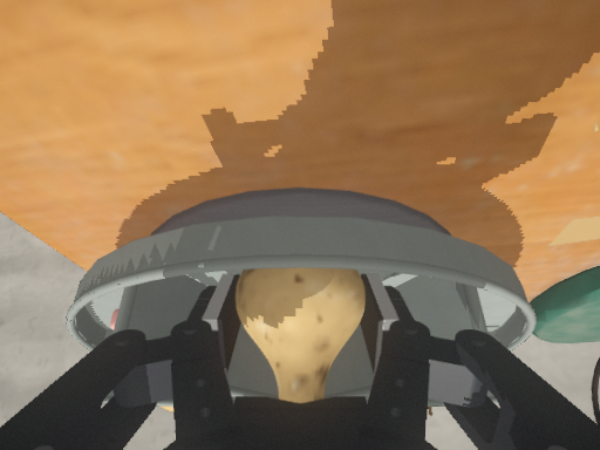

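>>> carry_out(plan=[[[0, 0, 0], [-0.003, 0, -0.004], 0.04], [[0, 0, 0], [-0.0064, 0, -0.0077], 0.04], [[0, 0, 0], [-0.01, 0, -0.012], 0.04], [[0, 0, 0], [-0.013, 0, -0.0153], 0.04], [[0, 0, 0], [-0.015, 0, -0.018], 0.04], [[0, 0, 0], [-0.015, 0, -0.018], 0.04]])

```text
t: 9.78
ee_pos: [0.6, 0.0754, 0.0709]
tool_rot: [0.21, 2.434, -0.077]
wrist_force: [-0.8, -0.2, -0.2]
gripper_width: 0.05
```

```bash
python3 - <<'E'
from h import *
o=st(); r=R.from_rotvec(o['tool_rot']); p=o['ee_pos']
print(r.inv().apply([[-.005,0,.006],[-.015,.002,.008],[-.03,.005,.010],[-.05,.01,.012],[-.08,.015,.03],[-.11,.02,.06]]).round(4).tolist())
s=shot('wrist','wrist9'); cv2.imwrite('pics/w9.png',cv2.resize(s['color'][:,:,::-1],(600,450)))
E
```

```text
t 9.78 p [0.6    0.0754 0.0709] x [-0.753  0.131 -0.644] y [ 0.171  0.985 -0.   ] z [ 0.635 -0.111 -0.765] F [-0.8 -0.2 -0.2] w 0.05 q [-0.08  0.54 -0.46  2.34  2.05  0.68 -0.96]
[[-0.0001, -0.0009, -0.0078], [0.0064, -0.0006, -0.0159], [0.0168, -0.0002, -0.0272], [0.0312, 0.0013, -0.042], [0.0429, 0.0011, -0.0754], [0.0468, 0.0008, -0.1179]]
```

View pics/w9.png

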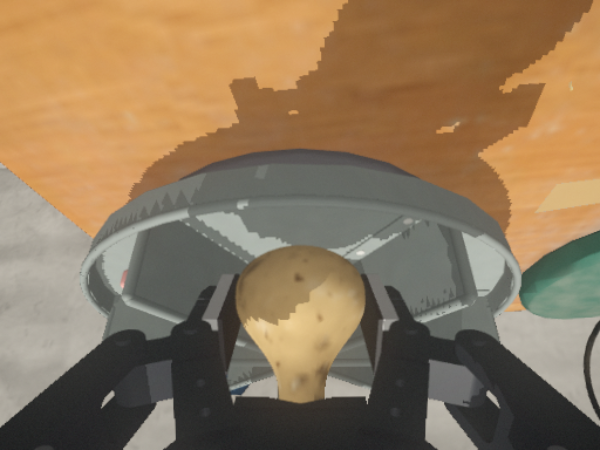

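>>> carry_out(plan=[[[0, 0, 0], [0, 0, -0.008], 0.04], [[0, 0, 0], [0.0065, 0, -0.016], 0.04], [[0, 0, 0], [0.017, 0, -0.027], 0.04], [[0, 0, 0], [0.031, 0.001, -0.042], 0.04], [[0, 0, 0], [0.038, 0.001, -0.06], 0.04], [[0, 0, 0], [0.043, 0.001, -0.075], 0.04], [[0, 0, 0], [0.045, 0.001, -0.097], 0.04], [[0, 0, 0], [0.047, 0.001, -0.118], 0.04], [[0, 0, 0], [0.047, 0.001, -0.118], 0.04]])

```text
t: 10.58
ee_pos: [0.4873, 0.0962, 0.1321]
tool_rot: [0.206, 2.433, -0.076]
wrist_force: [0.1, 0.3, -0.5]
gripper_width: 0.0499
```

```bash
python3 - <<'E'
from ov import *
o=st()
for n in['scene','top','wrist']: shot(n,n+'10')
a=load('scene10')['color'][130:300,170:375];b=load('top10')['color'][90:290,190:380]
A=cv2.resize(a,None,fx=2,fy=2,interpolation=cv2.INTER_CUBIC);B=cv2.resize(b,None,fx=2,fy=2,interpolation=cv2.INTER_CUBIC)
c=np.zeros((400,790,3),np.uint8);c[:340,:410]=A;c[:,410:]=B
cv2.imwrite('pics/c10.png',c[:,:,::-1]);cv2.imwrite('pics/w10.png',cv2.resize(load('wrist10')['color'][:,:,::-1],(600,450)))
for f,lo in (('scene10',1),('top10',1)):
    s=load(f);im=s['color'].astype(int)
E
```

```text
t 10.58 p [0.4873 0.0962 0.1321] x [-0.753  0.129 -0.645] y [ 0.169  0.986 -0.   ] z [ 0.636 -0.109 -0.764] F [ 0.1  0.3 -0.5] w 0.0499 q [-0.21  0.29 -0.54  2.51  1.76  0.68 -0.92]
```

View pics/c10.png

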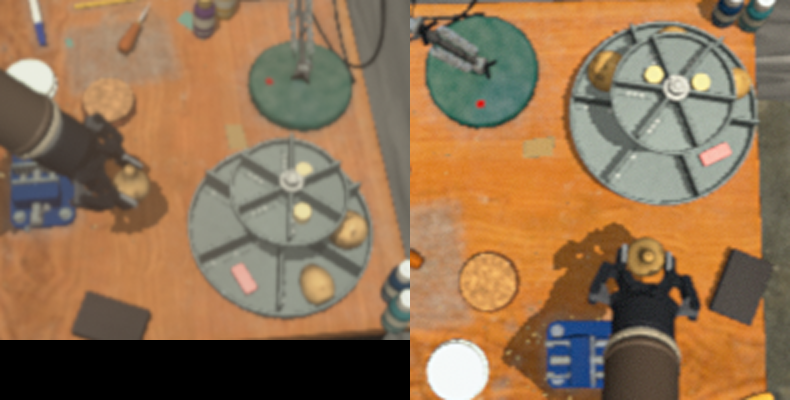

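View pics/w10.png

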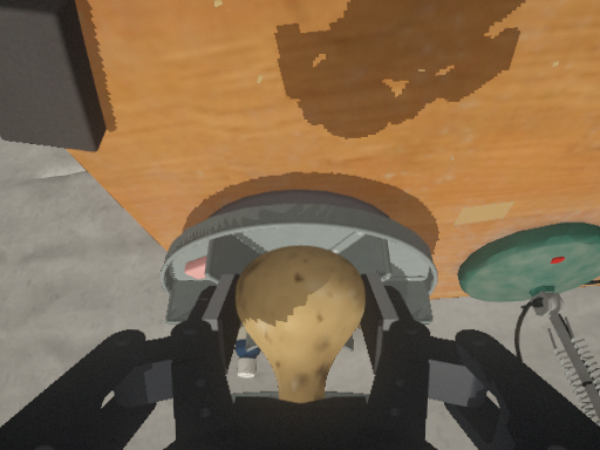

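```bash
cat >> h.py <<'E'
def place(rest,h,psi,th=np.arcsin(np.hypot(.636,.109))):
    r=tilt(psi,th); d=np.array([np.cos(psi),np.sin(psi)])
    return np.array([*(rest+.0088*d),.022+h+.0083]),r
E
python3 - <<'E'
from h import *
o=st()
for f,w,v in(('scene10',[[184,172]],[[190,222]]),('top10',[[213.5,275]],[[283,267]])):
    s=load(f);print(atz(s,w,.022).round(3),atz(s,v,.04).round(3))
rest=np.array([.449,.318])
P=[place(np.array([.449,.318]),.11,.45)]
mid=np.array([.53,.2]); P=[(np.array([.50,.13,.15]),tilt(-.08,.703)),place(np.array([.475,.23]),.12,.2),place(rest,.11,.45)]
rows(P,.04)
E
```

```text
t 10.73 p [0.4898 0.0955 0.1306] x [-0.753  0.13  -0.645] y [ 0.171  0.985 -0.   ] z [ 0.635 -0.11  -0.764] F [-0.1  0.9 -0.5] w 0.0499 q [-0.21  0.3  -0.54  2.5   1.76  0.68 -0.92]
[[0.318 0.359 0.022]] [[0.34  0.162 0.04 ]]
[[0.317 0.365 0.022]] [[0.341 0.161 0.04 ]]
3 [[[-0.059, -0.002, -0.07], [-0.0157, 0.0357, -0.0121], 0.04], [[-0.24, -0.001, -0.284], [0.0097, 0.1331, -0.034], 0.04], [[-0.401, -0.001, -0.475], [0.048, 0.2173, -0.0533], 0.04]]
```

>>> carry_out(plan=[[[-0.03, 0, -0.035], [-0.008, 0.018, -0.006], 0.04], [[-0.06, 0, -0.07], [-0.015, 0.036, -0.012], 0.04], [[-0.105, 0, -0.125], [-0.008, 0.06, -0.018], 0.04], [[-0.15, 0, -0.18], [-0.002, 0.085, -0.023], 0.04], [[-0.195, 0, -0.23], [0.004, 0.11, -0.029], 0.04], [[-0.24, 0, -0.284], [0.01, 0.133, -0.034], 0.04], [[-0.28, 0, -0.33], [0.019, 0.154, -0.039], 0.04], [[-0.32, 0, -0.38], [0.028, 0.175, -0.044], 0.04], [[-0.36, 0, -0.43], [0.038, 0.196, -0.049], 0.04], [[-0.4, 0, -0.475], [0.048, 0.217, -0.053], 0.04], [[-0.4, 0, -0.475], [0.048, 0.217, -0.053], 0.04], [[-0.4, 0, -0.475], [0.048, 0.217, -0.053], 0.04]])

```text
t: 11.73
ee_pos: [0.4568, 0.322, 0.1391]
tool_rot: [-0.547, 2.391, 0.199]
wrist_force: [0.1, -0.9, -1.3]
gripper_width: 0.0502
```

```bash
python3 - <<'E'
from h import *
o=st()
rest=np.array([.449,.318])
s=shot('wrist','wrist11');shot('top','top11');shot('scene','scene11')
w=cv2.resize(s['color'],(500,375));a=cv2.resize(load('scene11')['color'][130:260,150:290],(300,279));c=np.zeros((375,800,3),np.uint8);c[:,:500]=w;c[:279,500:]=a
cv2.imwrite('pics/c11.png',c[:,:,::-1])
rows([place(rest,h,.45) for h in(.09,.07,.05,.03,.015)],.04)
E
```

```text
t 11.73 p [0.4568 0.322  0.1391] x [-0.689 -0.333 -0.643] y [-0.435  0.9   -0.   ] z [ 0.579  0.28  -0.766] F [ 0.1 -0.9 -1.3] w 0.0502 q [-0.33  0.34 -0.67  2.41  1.96  0.54 -0.72]
5 [[[-0.002, -0.002, -0.001], [0.0122, 0.0013, 0.0149], 0.04], [[-0.002, -0.002, -0.001], [0.0251, 0.0013, 0.0302], 0.04], [[-0.002, -0.002, -0.001], [0.038, 0.0013, 0.0455], 0.04], [[-0.002, -0.002, -0.001], [0.0509, 0.0014, 0.0608], 0.04], [[-0.002, -0.002, -0.001], [0.0605, 0.0014, 0.0723], 0.04]]
```

View pics/c11.png

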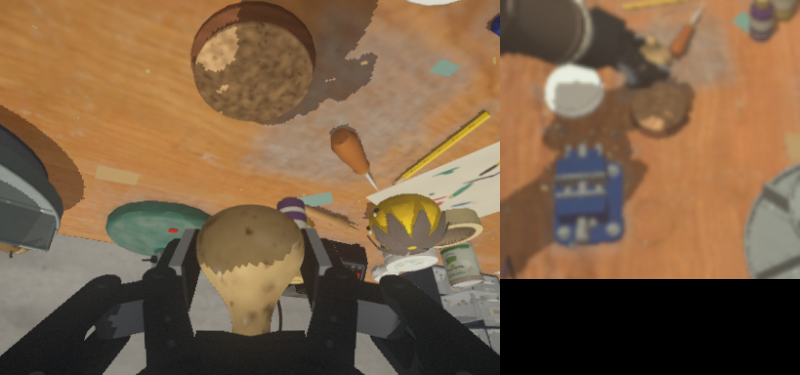

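```bash
python3 - <<'E'
from h import *
s=load('wrist11'); im=cv2.resize(s['color'][:,:,::-1],None,fx=1.5,fy=1.5,interpolation=cv2.INTER_CUBIC)
t=np.linspace(0,2*np.pi,60)
def circ(c,r,z,col):
    u=((proj(s,np.c_[c[0]+r*np.cos(t),c[1]+r*np.sin(t),0*t+z])+.5)*1.5).astype(np.int32); cv2.polylines(im,[u],True,col,1)
circ((.449,.318),.042,.022,(0,0,255))
g=np.array([.4568,.322])-.0088*np.array([np.cos(.45),np.sin(.45)]); b=.1391-.0083
for r,h in((.026,.01),(.026,.018),(.021,.03),(.016,.04)): circ(g,r,b+h,(255,0,0))
cv2.imwrite('pics/o11.png',im)
E
```

```text
(no output)
```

View pics/o11.png

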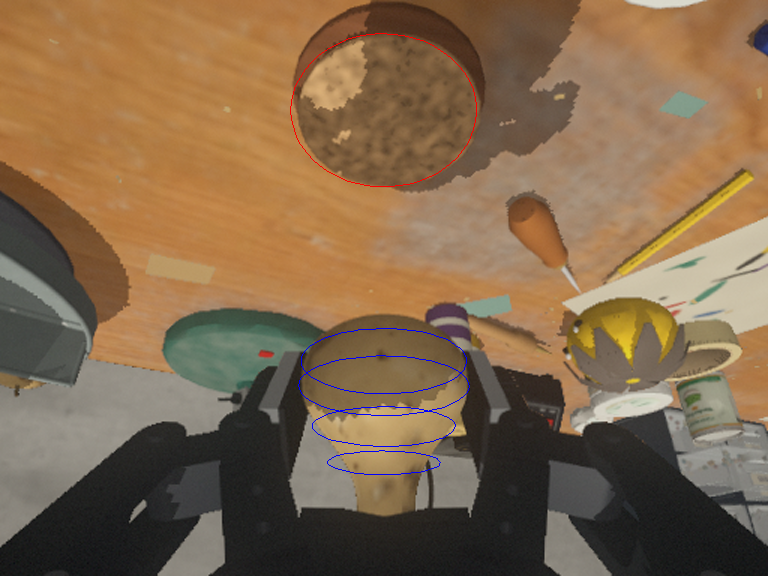

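>>> carry_out(plan=[[[0, 0, 0], [0.012, 0.001, 0.015], 0.04], [[0, 0, 0], [0.025, 0.001, 0.03], 0.04], [[0, 0, 0], [0.038, 0.001, 0.0455], 0.04], [[0, 0, 0], [0.051, 0.001, 0.061], 0.04], [[0, 0, 0], [0.06, 0.001, 0.072], 0.04], [[0, 0, 0], [0.062, 0.001, 0.0745], 0.04], [[0, 0, 0], [0.062, 0.001, 0.0745], 0.04]])

```text
t: 12.47
ee_pos: [0.4571, 0.3208, 0.0414]
tool_rot: [-0.544, 2.393, 0.196]
wrist_force: [0.2, -0.4, -0.8]
gripper_width: 0.0499
```

```bash
python3 - <<'E'
from h import *
o=st()
rest=np.array([.449,.318])
s=shot('wrist','wrist12')
cv2.imwrite('pics/w12.png',cv2.resize(s['color'],(600,450))[:,:,::-1])
rows([place(rest,h,.45) for h in(.009,.006,.004,.002,0,-.001,-.002)],.04)
E
```

```text
t 12.47 p [0.4571 0.3208 0.0414] x [-0.691 -0.332 -0.642] y [-0.432  0.902 -0.002] z [ 0.579  0.276 -0.767] F [ 0.2 -0.4 -0.8] w 0.0499 q [-0.34  0.65 -0.71  2.47  2.25  0.84 -0.98]
7 [[[-0.003, -0.003, -0.001], [0.0021, 0.0008, 0.0024], 0.04], [[-0.003, -0.003, -0.001], [0.004, 0.0008, 0.0047], 0.04], [[-0.003, -0.003, -0.001], [0.0053, 0.0008, 0.0062], 0.04], [[-0.003, -0.003, -0.001], [0.0066, 0.0008, 0.0077], 0.04], [[-0.003, -0.003, -0.001], [0.0079, 0.0008, 0.0093], 0.04], [[-0.003, -0.003, -0.001], [0.0085, 0.0008, 0.01], 0.04], [[-0.003, -0.003, -0.001], [0.0092, 0.0008, 0.0108], 0.04]]
```

View pics/w12.png

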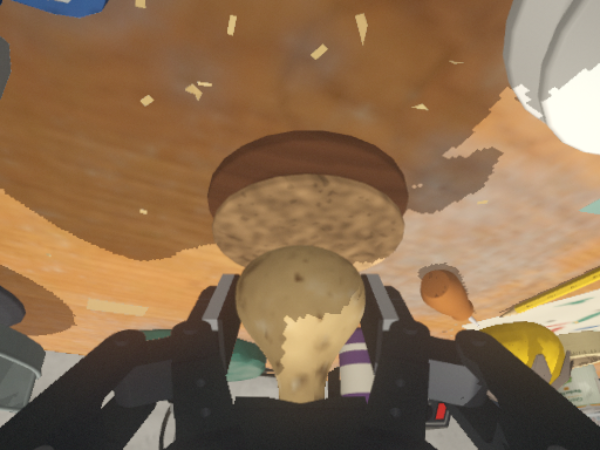

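>>> carry_out(plan=[[[0, 0, 0], [0.002, 0.002, 0.0024], 0.04], [[0, 0, 0], [0.004, 0.003, 0.0047], 0.04], [[0, 0, 0], [0.0053, 0.003, 0.0062], 0.04], [[0, 0, 0], [0.0066, 0.003, 0.0077], 0.04], [[0, 0, 0], [0.0066, 0.003, 0.0077], 0.04]])

```text
t: 12.93
ee_pos: [0.456, 0.3239, 0.0323]
tool_rot: [-0.544, 2.392, 0.196]
wrist_force: [-1.0, -0.2, -0.8]
gripper_width: 0.0505
```

```bash
python3 - <<'E'
from h import *
o=st()
s=shot('wrist','wrist13')
cv2.imwrite('pics/w13.png',cv2.resize(s['color'],(600,450))[:,:,::-1])
r=R.from_rotvec(o['tool_rot'])
print(r.inv().apply([[0,0,-.001],[0,0,-.002],[0,0,-.003]]).round(4).tolist())
E
```

```text
t 12.93 p [0.456  0.3239 0.0323] x [-0.69  -0.332 -0.643] y [-0.432  0.902 -0.002] z [ 0.581  0.277 -0.766] F [-1.  -0.2 -0.8] w 0.0505 q [-0.35  0.68 -0.71  2.47  2.26  0.88 -1.  ]
[[0.0006, 0.0, 0.0008], [0.0013, 0.0, 0.0015], [0.0019, 0.0, 0.0023]]
```

View pics/w13.png

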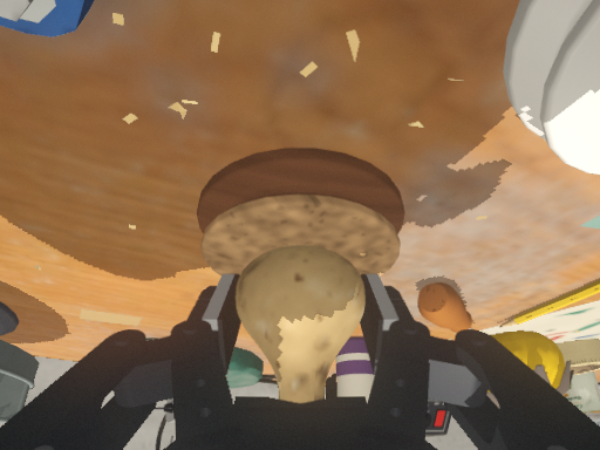

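>>> carry_out(plan=[[[0, 0, 0], [0.0006, 0, 0.0008], 0.04], [[0, 0, 0], [0.0013, 0, 0.0015], 0.04], [[0, 0, 0], [0.0013, 0, 0.0015], 0.04]])

```text
t: 13.23
ee_pos: [0.456, 0.3239, 0.0304]
tool_rot: [-0.544, 2.391, 0.196]
wrist_force: [-0.1, 0.4, -0.3]
gripper_width: 0.0501
```

>>> carry_out(plan=[[[0, 0, 0], [0.0006, 0, 0.0008], 0.04], [[0, 0, 0], [0.0006, 0, 0.0008], 0.04], [[0, 0, 0], [0.0013, 0, 0.0015], 0.04], [[0, 0, 0], [0.0013, 0, 0.0015], 0.04]])

```text
t: 13.57
ee_pos: [0.4563, 0.324, 0.0301]
tool_rot: [-0.545, 2.387, 0.196]
wrist_force: [-8.1, -7.3, 23.3]
gripper_width: 0.0498
```

>>> carry_out(plan=[[[0, 0, 0], [-0.0002, 0, -0.0002], 0.04], [[0, 0, 0], [-0.0002, 0, -0.0002], 0.04], [[0, 0, 0], [-0.0002, 0, -0.0002], 0.04]])

```text
t: 13.82
ee_pos: [0.4563, 0.324, 0.0303]
tool_rot: [-0.545, 2.387, 0.196]
wrist_force: [-0.1, 0.3, 0.5]
gripper_width: 0.0501
```

```bash
python3 - <<'E'
from h import *
o=st()
s=shot('wrist','wrist14')
cv2.imwrite('pics/w14.png',cv2.resize(s['color'],(600,450))[:,:,::-1])
E
```

```text
t 13.82 p [0.4563 0.324  0.0303] x [-0.687 -0.332 -0.646] y [-0.433  0.901 -0.002] z [ 0.583  0.278 -0.763] F [-0.1  0.3  0.5] w 0.0501 q [-0.36  0.69 -0.71  2.47  2.27  0.89 -1.01]
```

View pics/w14.png

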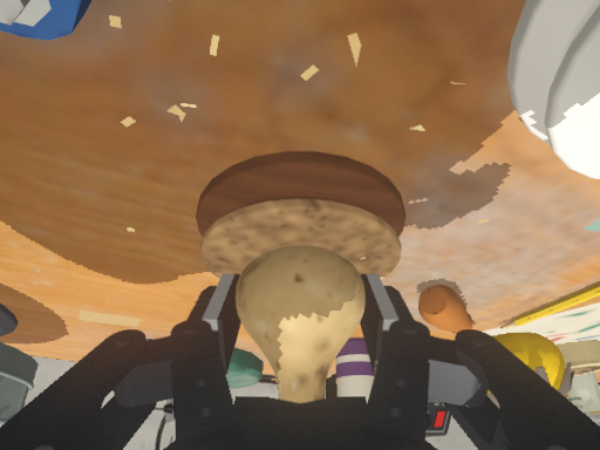

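>>> carry_out(plan=[[[0, 0, 0], [0, 0, 0], 0.051], [[0, 0, 0], [0, 0, 0], 0.053], [[0, 0, 0], [0, 0, 0], 0.055], [[0, 0, 0], [0, 0, 0], 0.058], [[0, 0, 0], [0, 0, 0], 0.062], [[0, 0, 0], [0, 0, 0], 0.066], [[0, 0, 0], [0, 0, 0], 0.07], [[0, 0, 0], [0, 0, 0], 0.07]])

```text
t: 14.53
ee_pos: [0.4564, 0.3241, 0.0303]
tool_rot: [-0.545, 2.387, 0.196]
wrist_force: [-0.9, 0.9, 0.5]
gripper_width: 0.0702
```

```bash
python3 - <<'E'
from h import *
o=st()
s=shot('wrist','wrist15')
cv2.imwrite('pics/w15.png',cv2.resize(s['color'],(600,450))[:,:,::-1])
E
```

```text
t 14.53 p [0.4564 0.3241 0.0303] x [-0.687 -0.332 -0.646] y [-0.433  0.901 -0.002] z [ 0.583  0.278 -0.763] F [-0.9  0.9  0.5] w 0.0702 q [-0.36  0.69 -0.71  2.47  2.27  0.89 -1.01]
```

View pics/w15.png

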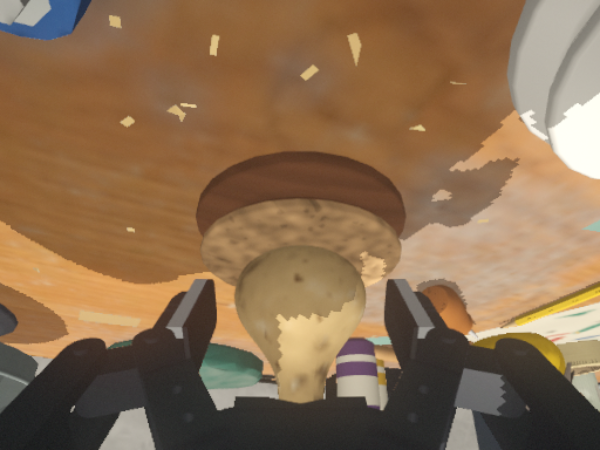

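>>> carry_out(plan=[[[0, 0, 0], [-0.003, 0, -0.008], 0.07], [[0, 0, 0], [-0.008, 0, -0.02], 0.07], [[0, 0, 0], [-0.015, 0, -0.04], 0.07], [[0, 0, 0], [-0.025, 0, -0.065], 0.07], [[0, 0, 0], [-0.04, 0, -0.09], 0.07], [[0, 0, 0], [-0.06, 0, -0.12], 0.07], [[0, 0, 0], [-0.08, 0, -0.15], 0.07], [[0, 0, 0], [-0.08, 0, -0.15], 0.07]])

```text
t: 15.25
ee_pos: [0.4242, 0.3102, 0.2015]
tool_rot: [-0.544, 2.381, 0.2]
wrist_force: [1.0, 0.2, 0.5]
gripper_width: 0.0699
```

```bash
python3 - <<'E'
from ov import *
o=st()
for n in['scene','top','wrist']: shot(n,n+'16')
cv2.imwrite('pics/w16.png',cv2.resize(load('wrist16')['color'],(600,450))[:,:,::-1])
a=load('scene16')['color'][130:300,150:375]
A=cv2.resize(a,None,fx=1.75,fy=1.75,interpolation=cv2.INTER_CUBIC)
B=cv2.resize(load('top16')['color'][90:290,180:380],None,fx=2,fy=2,interpolation=cv2.INTER_CUBIC)
c=np.zeros((400,794,3),np.uint8);c[:A.shape[0],:A.shape[1]]=A;c[:,394:]=B;cv2.imwrite('pics/c16.png',c[:,:,::-1])
E
```

```text
t 15.25 p [0.4242 0.3102 0.2015] x [-0.683 -0.33  -0.651] y [-0.434  0.901 -0.001] z [ 0.587  0.282 -0.759] F [1.  0.2 0.5] w 0.0699 q [-0.35  0.13 -0.65  2.41  1.62  0.41 -0.44]
```

View pics/w16.png

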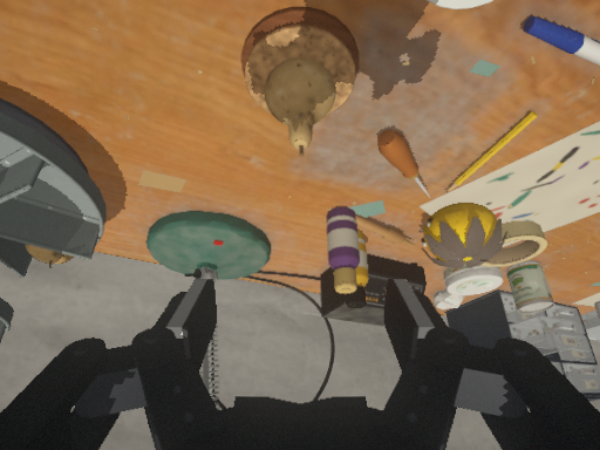

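View pics/c16.png

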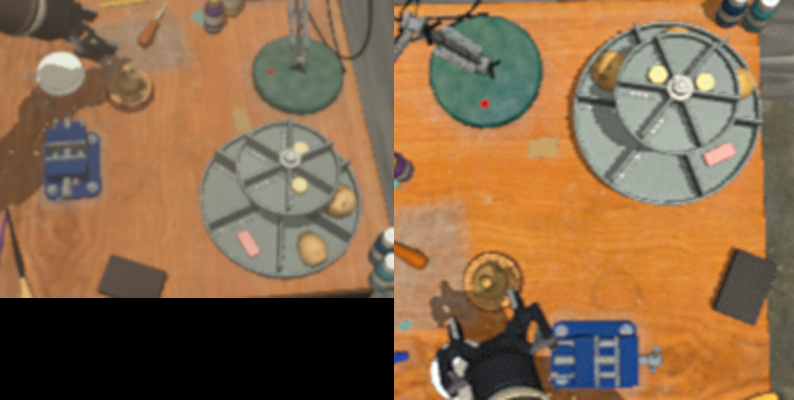

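```bash
python3 - <<'E'
from ov import *
s=load('wrist16'); k=4;x0,y0=190,0; im=cv2.resize(s['color'][0:140,x0:330,::-1],None,fx=k,fy=k,interpolation=cv2.INTER_CUBIC)
t=np.linspace(0,2*np.pi,60)
def circ(c,r,z,col):
    u=((proj(s,np.c_[c[0]+r*np.cos(t),c[1]+r*np.sin(t),0*t+z])-[x0,y0]+.5)*k).astype(np.int32); cv2.polylines(im,[u],True,col,1)
circ((.449,.318),.042,.022,(0,0,255))
for r,h in((.026,.014),(.021,.03),(.016,.04),(.003,.075)): circ((.4485,.320),r,.022+h,(255,0,0))
a=overlay('top16',AX,YAW,-np.pi/3,(260,90,340,230),4)[:, :240]
cv2.imwrite('pics/f1.png',np.hstack([im,a]))
E
```

```text
(no output)
```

View pics/f1.png

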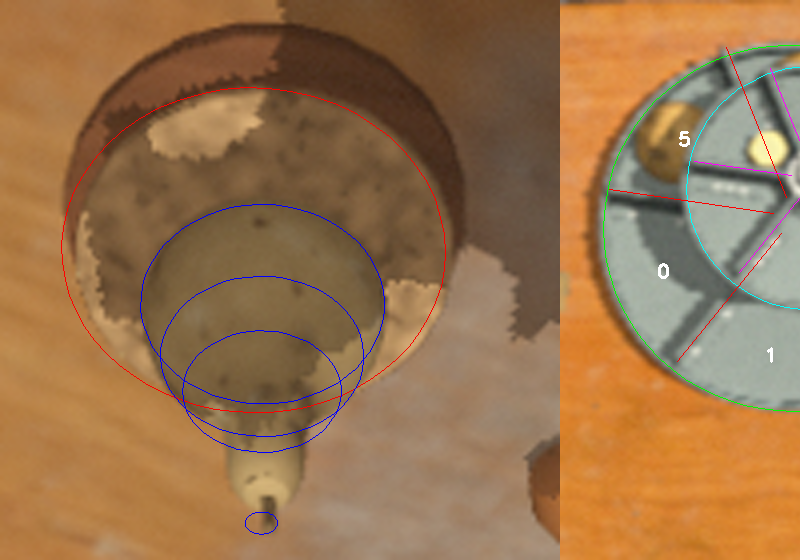

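```bash
python3 - <<'E'
from h import *
st(); print(robot.finish_job())
E
```

```text
t 15.4 p [0.4242 0.3088 0.1977] x [-0.685 -0.331 -0.648] y [-0.433  0.902 -0.003] z [ 0.586  0.279 -0.761] F [ 0.  -0.7 -0.6] w 0.0703 q [-0.35  0.14 -0.65  2.41  1.64  0.41 -0.45]
the job is handed in; nothing more can be done
None
```

The job is handed in, at 15.4 s of the 67 s allowed. The pear gourd was in bay 1; it was the only one with a narrow neck, confirmed in an enlarged wrist view. I pushed an upper divider slowly from inside its bay until the bin turned one position clockwise and clicked in. I then took the gourd out with the hand tilted 40° and stood it on the cork top of the work rest.

**Last checks:**
- **Gourd:** it stands upright, about 2 mm from the centre of the cork by the wrist overlay, and is wholly on it. The gripper is clear above it, and its force reading is near zero.
- **Bin:** its dividers match the index position to within the camera error. The other gourds, the eraser and both caps are still in their bays, and nothing was seen to have moved elsewhere.
- **Force:** the highest reading I saw was about 25 N, a brief press when the gourd met the cork. I eased it off before opening the fingers.

**One disagreement:** the camera views differed by up to about 8 mm on the position of the gourd's neck tip, and by 3–4 mm on its body. I used the wrist view for the grasp, and the grip closed without trouble.

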